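Load an opened phone into the eccentric-lock bench clamp

ROBOT

A 6-joint arm with a two-finger parallel gripper is mounted at the origin on a cart in front of the work surface, level with it; the furniture and walls round the work are solid. World frame = base frame: x ahead of the robot, y to its left, z up, the work surface at z = 0. Lengths are in m, angles in rad, forces in N, time in s.
With the tool pointing down it reaches from about 0.35 to 0.875 m from the base axis. Payload 15.5 kg.
Tool frame: the origin (TCP) lies where the fingers leave the gripper's body, on its centre line; the fingertips stand 73 mm ahead of it and the grasp point (between the pads) lies 54 mm ahead of it; z points along the fingers, y is the line along which they close (so a half turn about z gives the same grasp; the last joint's range is limited). The gripper opens to 85 mm and grips with 20 to 120 N. Pads are 22 mm wide; open, the fingers measure 114 mm over their backs; the gripper's body (76 mm by 85 mm) begins 54 mm behind the grasp point. The pads swing forward as they close: fully open they stand 13 mm farther back than shut.
Start: joints at [-1.224, 0.494, 1.345, -0, 1.302, -0.096], TCP at [0.267, -0.565, 0.304] pointing down, gripper open.
Joint ranges: [-2.91, 2.91], [-0.82, 2.16], [0.22, 2.67], [-1.22, 4.37], [0.12, 2.79], [-3.08, 3.08]. Speed limits (rad/s): [1.89, 1.89, 2.57, 3.01, 3.01, 3.01].

INTERFACE

Orientations are given as [roll, pitch, yaw] about the fixed x, y, z axes, in that order (R = Rz(yaw) Ry(pitch) Rx(roll)).
In Python, from cell import robot gives the robot as it stands. The module is installed in compiled form; this text tells all that it offers.
- The arm moves only by the shell command python3 -m creep 'ROWS' [OPENING] [FORCE]. ROWS is JSON, a list of rows, each an object of numbers: "x", "y", "z": the shift along the tool's x, y, z in m; "wx", "wy", "wz": the turn, a rotation vector about the tool's x, y, z in units of 5 degrees (1.0 is 5 degrees). In form: [{"x": .., "y": .., "z": .., "wx": .., "wy": .., "wz": ..}, ...]. A call has 1 to 5 rows; each row shifts and turns the commanded pose from where the row before left it, along the tool's axes as they then stand; what a row does not reach is not made up. A row lasts 1/12 s, in which the tool goes at most 41.7 mm and 7.16 degrees, less where a joint would pass 70% of its speed; a pose out of reach is approached as far as the arm can. A call with a gripper value outside its range is refused whole. OPENING is the opening, from 0 (shut) to 1 (fully open), set as the call begins (- or left out, the last holds). The fingers move at their own pace and stop on an object; FORCE is the grip in N (left out, the last holds). Time passes only in rows, so rows that do not move let the fingers close. It gives the time, the measured TCP pose, the force, the opening and the grip force at its end, in the units of the state.
- robot.read_state(): the state, without advancing time (a new reading comes with each control period).
- robot.get_image(name): name is "scene" or "top" or "wrist"; returns a dict with "image" (420x560x3 uint8, blue, green, red), "range_z" (420x560 float32, m along the optical axis (not along the pixel's ray), 0 where there is no reading), "camera_matrix" (3x3 intrinsics, pixels), "distortion" ([k1, k2, p1, p2, k3] as OpenCV has them; the pictures are not rectified), "xyz" and "rotation" of the camera in the world. Camera axes: x right, y up, looking along -z (the intrinsics and any distortion apply to the point x, -y, -z); pixel columns grow to the right and rows downward; lengths in m; the calibration is good to about 2 mm. A picture is of the moment at which its call begins.
- robot.finish_job(): hands the job in; it is judged then, once.
The state is a dict: "t": time; "qpos": joint angles; "dq": joint speeds; "joint_torque": joint torques, N m; "eef_pos": TCP position; "eef_rot": TCP orientation; "wrist_force": force on the tool from outside, world axes, zero at the start; "ft_torque": the same for the moment, N m; "gripper_width": opening from 0.0 (shut) to 1.0 (fully open); "grasp_force": force on a finger pad.
Only numpy, scipy, OpenCV 4.12 (cv2) and the standard library are available. Lean on these libraries where they do the work, as an engineer would, in place of code of your own. Each camera call takes 0.05 s, during which the arm holds its last target. There are 200 camera calls.

TASK

Load the opened phone into the bench clamp for repair, only by pushing with the fingertips: swing the cam lever right round to its low point, push the sliding jaw fully back against the cam, then slide the phone gently along the channel until its end is against the end stop. Swing the lever all the way back, so that the cam's high point presses the jaw onto the phone, and come clear. Keep the phone flat on the plate throughout and leave the other things on the desk where they are.

Things in the scene. Friction and masses are not known exactly. Their poses are not given: they have to be found in the camera images.
- phone_clamp: Phone bench clamp: L-shaped aluminium plate on feet, fixed. Origin on the desk (z = 0) under the middle of the clamping bed; x from fence to jaw, away from the robot; y left along the phone channel; yawed up to 0.15 rad. Other entries give mm in this frame. Plate top z = 24; channel plate y -267 to +98, x -57 to +49; clamp part to x = 128, y within 63 of 0.
- fence (a point): Fixed dark rubber-faced fence on the channel's near side: point on its face at x = -37, y = 0, z = 24 (plate top). The fence runs y = -242 to +93, x = -53 to -37, top at z = 37.
- side_rail (a point): Low rail on the channel's far side, right of the jaw: point at the left end of its face, x = 40.5, y = -60, z = 24. It runs right to y = -242, 6 mm thick, top at z = 30.
- end_stop (a point): Fixed block at the left end of the channel: middle of its face at x = 0, y = 80, z = 24; 50 mm wide, top at z = 35. The phone is home when its left end touches this face.
- jaw_slide (a joint): Travel (m) of the sliding jaw along clamp +x, away from the fence. 0: closed, face at x = 36.2, 73 mm from the fence, too narrow for the phone. 0.014: fully back on the cam's low point; the cam limits it to 0.007*(1-cos(cam_lever)). A block 84 mm long (y -42 to 42), 22 mm thick, top at z = 45; about 1.5 N of friction, stays where left.
- clamp_jaw: The sliding jaw, with a rubber face 80 mm long, 17 mm high; origin at the plate's top (z = 24), middle of the jaw's length, 1.8 mm behind the face (clamp x = 38 when closed); moves with the jaw.
- cam_lever (a joint): Angle of the eccentric and its lever, rad: 0 = high point on the jaw (locked), 3.14 = low point (released), stops at both. Grows clockwise from above: in the clamp's frame the lever points from the pivot along (sin a, cos a): left at 0, away from the robot at 1.57, right at 3.14. About 2 to 4 N at the knob turn it (up to 6 N when tightening); friction holds it.
- cam_pivot (a point): Top of the cam's pivot, at x = 83, y = 0, z = 59, fixed. Near it stand two thin stop pins at x = 72, y = +51 and -51, tops at z = 50, and guide-rod blocks at x = 116, y = +33 and -33, tops at z = 42.
- cam_knob (a point): Middle (z = 70) of the upright black knob at the lever's end, 60 mm from the pivot axis: diameter 18 mm, from z = 55 to z = 85. The lever bar below it is 13 mm wide, z = 47 to 55.
- phone: Opened phone, back off, lying board side up in the channel right of the jaw; 74 (its x) by 158 (its y) by 8 mm, 0.14 to 0.22 kg. Origin: middle of its underside, axes about parallel to the clamp's. It starts at y = -165 to -130 in the clamp's frame; home against the end stop it is at y = 1, and clamped at x = 0.
- swab_jar: White screw-top jar, 44 mm wide, 45 mm high, left of the clamp; origin at the middle of its underside. Leave alone.
- round_tin: Small round tin, 56 mm wide, 22 mm high, on the desk beyond and left of the clamp; origin at the middle of its underside. Leave alone.
- black_phone: Black spare phone, 69 by 144 by 9 mm, lying on the desk beyond and right of the clamp; origin at the middle of its underside. Leave alone.
- tweezers: Fine tweezers, 126 mm long, 9 mm high, on the desk far right; origin at the middle of their underside. Leave alone.
- heat_tape: Roll of amber tape, 56 mm wide, 19 mm high, on the desk beyond the clamp; origin at the middle of its underside. Leave alone.
Not all that is in view belongs to the job. There is more than one size of the phone; the job needs the larger.

How it is judged:
On the way, in this order (a step that is already met when the one before it is completed fails the run):
1. the cam lever is swung round to the low point (at least 2.8 rad) (value of joint cam_lever above 2.8 rad), for 0.2 s.
2. the jaw is pushed back at least 12 mm, with the cam still at its low point (value of joint jaw_slide above 0.012 m and value of joint cam_lever above 2.6 rad), for 0.2 s.
3. the phone is slid to within 6 mm of the end stop, flat on the plate, the jaw still open (y of phone in the frame of phone_clamp between -0.005 and 0.006 m and z of phone in the frame of phone_clamp below 0.028 m and value of joint jaw_slide above 0.005 m), for 0.2 s.
At the end, for the whole second after the job is handed in: The phone lies flat on the plate, within 6 mm of the end stop and square against the fence (3 mm, 0.03 rad); the cam lever is within 0.35 rad of its high-point stop, and the jaw presses the phone with more than 2 N, at rest (y of phone in the frame of phone_clamp between -0.005 and 0.006 m and z of phone in the frame of phone_clamp below 0.028 m and value of joint cam_lever below 0.35 rad and contact force between clamp_jaw and phone above 2 N and x of phone in the frame of phone_clamp between -0.003 and 0.003 m and angle between the y axis of phone and the y axis of phone_clamp, either way round below 0.03 rad and value of joint jaw_slide below 0.004 m and linear speed of phone below 0.01 m/s); the robot touches nothing.
It fails at once if the phone is lifted or tipped off the plate (more than 12 mm or 0.2 rad) (z of phone in the frame of phone_clamp above 0.036 m or angle between phone's own z axis and vertical above 0.2 rad).
It fails at once if the fingers press on the phone with more than 40 N (contact force between the fingers and phone above 40 N).
It fails at once if one of the other things is moved by more than 20 mm (distance of any of swab_jar, round_tin, black_phone, tweezers, heat_tape from where it was at the start of the episode above 0.02 m).
It also fails if it takes over 67 s, if anything falls off the work surface, if the arm or the gripper's body presses on something with over 40 N, if the wrist force passes 120 N, or if a joint passes its speed limit or range.

## Working session

There is one attempt and no reset: what is moved stays moved. The work goes in short steps, Python scripts to look and compute and a shell command to move; the robot and the scene stay as the last step left them, time stands still between calls to the robot, and variables do not carry over. Pictures are saved under pics/ and viewed, at most 13 in all, crops included, and the job is handed in when it is done.

```bash
mkdir -p pics
cat > h.py <<'E'
import numpy as np, cv2
from cell import robot
def cap(n):
    d=robot.get_image(n); return d
def pts(d):
    h,w=d['range_z'].shape
    u,v=np.meshgrid(np.arange(w),np.arange(h))
    p=cv2.undistortPoints(np.stack([u,v],-1).reshape(-1,1,2).astype(np.float64),np.array(d['camera_matrix']),np.array(d['distortion'])).reshape(h,w,2)
    z=d['range_z']
    c=np.stack([p[...,0]*z,-p[...,1]*z,-z],-1)
    R=np.array(d['rotation']); 
    if R.shape!=(3,3):
        from scipy.spatial.transform import Rotation as Ro; R=Ro.from_euler('xyz',R).as_matrix()
    P=c@R.T+np.array(d['xyz']); P[z==0]=np.nan
    return P
E
python3 - <<'E'
from h import *
for n in ['top','scene']:
    d=cap(n); cv2.imwrite(f'pics/{n}0.png',d['image']); np.savez(f'{n}0.npz',P=pts(d),im=d['image'])
    print(n,d['xyz'],np.array(d['rotation']).shape)
s=robot.read_state(); print(s)
E
```

```text
top [ 0.36867954 -0.08640555  1.26126296] (3,)
scene [ 0.44658727 -1.15659719  0.65145144] (3,)
{'t': 0.1, 'qpos': array([-1.22450652e+00,  4.94115670e-01,  1.34604624e+00,  4.35232799e-05,
        1.30251554e+00, -9.55228317e-02]), 'dq': array([ 0.00079605, -0.00290487, -0.00172481, -0.00130283, -0.00217054,
       -0.00125205]), 'joint_torque': array([-3.12468919e-04, -8.83591104e+01, -3.84563398e+01, -1.45122926e-04,
        5.15796739e-03,  9.15987755e-06]), 'eef_pos': array([ 0.26715582, -0.56476208,  0.30337096]), 'eef_rot': array([-3.14051681e+00, -1.45227703e-04,  4.41801002e-01]), 'wrist_force': array([ 0.33774694, -0.25893851, -0.5596986 ]), 'ft_torque': array([-0.02197152, -0.03512158, -0.00027303]), 'grasp_force': 0.0, 'gripper_width': 1.0014831938044668}
```

View pics/top0.png

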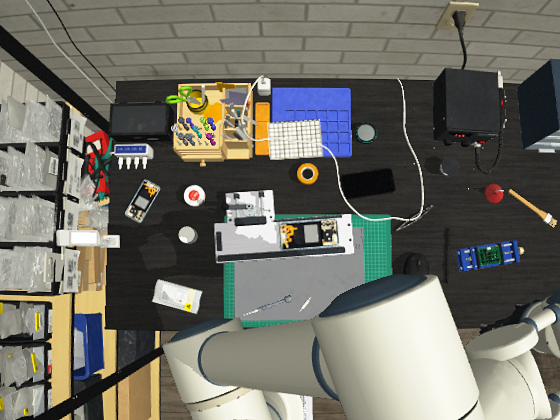

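View pics/scene0.png

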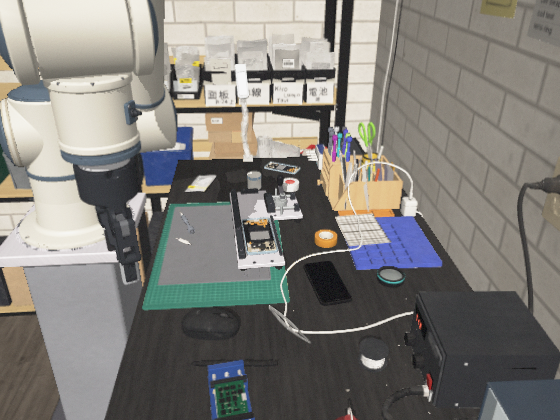

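```bash
cat > fit.py <<'E'
from h import *
from scipy.optimize import minimize
def model(x,y):
    z=np.zeros_like(x)
    def box(x0,x1,y0,y1,h): z[(x>x0)&(x<x1)&(y>y0)&(y<y1)]=h
    box(-57,49,-267,98,24); box(49,128,-63,63,24); box(-53,-37,-242,93,37); box(40.5,46.5,-242,-60,30); box(-25,25,80,92,35); box(36.2,58.2,-42,42,45)
    return z
def tocl(P,q):
    c,s=np.cos(q[2]),np.sin(q[2]); d=P[:,:2]-q[:2]
    return 1e3*np.c_[c*d[:,0]+s*d[:,1],-s*d[:,0]+c*d[:,1]]
if __name__=='__main__':
    for names in (['top0'],['scene0'],['top0','scene0']):
        P=np.concatenate([np.load(n+'.npz')['P'].reshape(-1,3) for n in names]); P=P[np.isfinite(P).all(1)]
        P=P[(P[:,0]>.3)&(P[:,0]<.8)&(P[:,1]>-.5)&(P[:,1]<.3)&(P[:,2]<.06)&(P[:,2]>-.01)]
        def cost(q):
            c=tocl(P,q); m=(c[:,0]>-90)&(c[:,0]<140)&(c[:,1]>-300)&(c[:,1]<125)
            return np.minimum(abs(1e3*P[m,2]-model(c[m,0],c[m,1])),12).mean()
        best=min((minimize(cost,[x,y,w],method='Nelder-Mead',options=dict(initial_simplex=np.array([x,y,w])+np.array([[0,0,0],[.03,0,0],[0,.03,0],[0,0,.08]]),maxiter=300)) for x in (.45,.5,.55) for y in (-.05,0,.05) for w in (-.08,.08)),key=lambda r:r.fun)
        print(names,best.x,best.fun)
    q=best.x; np.save('q.npy',q)
    D=np.load('top0.npz'); 
    pp=D['P'][185:270,205:365]; 
    c=tocl(pp.reshape(-1,3),q); z=pp[...,2].ravel()*1e3
    k=(c[:,0]>40)&(c[:,0]<190)&(abs(c[:,1])<80)&(z>60); print('knob pts',np.c_[c[k],z[k]].round(0).tolist()[:20])
    k=(c[:,0]>-35)&(c[:,0]<38)&(z>28)&(z<37)&(c[:,1]<-30); print('phone y',np.percentile(c[k,1],[0,2,50,98,100]),np.percentile(c[k,0],[2,50,98]),np.median(z[k]))
    im=cv2.resize(D['im'][170:275,200:370],None,fx=4.7,fy=4.7,interpolation=cv2.INTER_CUBIC); cv2.imwrite('pics/crop1.png',im)
E
python3 fit.py
```

```text
['top0'] [4.61406605e-01 6.98987960e-05 6.95163771e-02] 4.455919939169555
['scene0'] [ 0.46035208 -0.00354166  0.07087105] 4.36344273831634
['top0', 'scene0'] [ 0.46141153 -0.00060021  0.06936816] 4.471264304984167
knob pts [[93.0, 60.0, 84.0], [93.0, 58.0, 81.0], [90.0, 62.0, 87.0], [90.0, 60.0, 84.0], [90.0, 57.0, 86.0], [90.0, 55.0, 82.0], [90.0, 3.0, 62.0], [90.0, 1.0, 62.0], [88.0, 65.0, 87.0], [88.0, 63.0, 85.0], [88.0, 60.0, 84.0], [87.0, 57.0, 89.0], [87.0, 55.0, 86.0], [88.0, 53.0, 80.0], [88.0, 6.0, 61.0], [87.0, 1.0, 62.0], [87.0, -2.0, 61.0], [86.0, -4.0, 63.0], [85.0, 65.0, 89.0], [86.0, 63.0, 82.0]]
phone y [-265.35220321 -249.03354977 -147.80748379  -44.93726092  -31.08743559] [-33.50307329   1.74093245  36.20105526] 31.601589760790194
```

View pics/crop1.png

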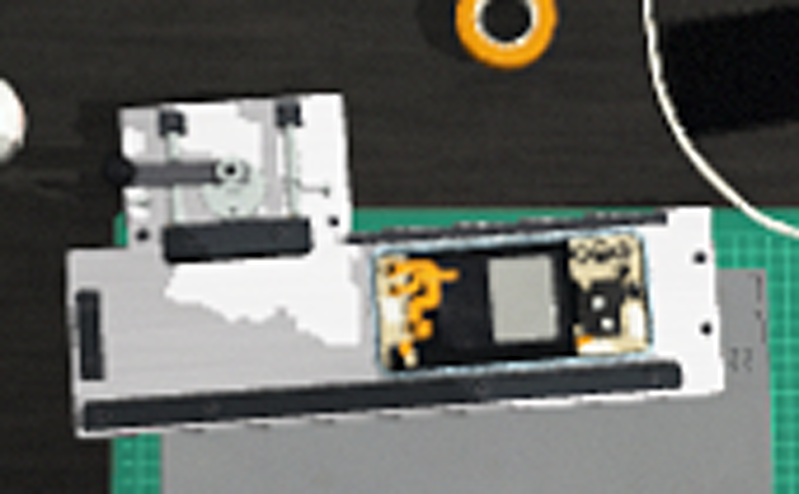

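```bash
cat > corr.py <<'E'
from h import *
from scipy.optimize import least_squares
from scipy.spatial.transform import Rotation as Ro
def ray(d,uv,z):
    p=cv2.undistortPoints(np.array(uv,float).reshape(-1,1,2),np.array(d['camera_matrix']),np.array(d['distortion'])).reshape(-1,2)
    r=np.c_[p[:,0],-p[:,1],-np.ones(len(p))]@Ro.from_euler('xyz',d['rotation']).as_matrix().T
    o=np.array(d['xyz']); return (o+r*((np.array(z)-o[2])/r[:,2])[:,None])[:,:2]
E
python3 - <<'E'
from corr import *
d=cap('top')
C=[ # crop px, clamp mm x,y,z
((231,170),(83,0,62)),((118,170),(83,60,85)),((84,402),(-37,93,37)),((680,362),(-37,-242,37)),((683,386),(-53,-242,37)),((86,430),(-53,93,37)),
((666,213),(46.5,-242,30)),((68,250),(49,98,24)),((79,437),(-57,98,24)),((722,394),(-57,-267,24)),((711,208),(49,-267,24)),((345,95),(128,-63,24)),((119,108),(128,63,24)),((101,290),(25,80,35)),((104,378),(-25,80,35))]
uv=[((a+.5)/4.7-.5+200,(b+.5)/4.7-.5+170) for (a,b),_ in C]; M=np.array([m for _,m in C])/1e3
W=ray(d,uv,M[:,2])
def f(q):
    c,s=np.cos(q[2]),np.sin(q[2]); return (M[:,:2]@np.array([[c,s],[-s,c]])+q[:2]-W)
r=least_squares(lambda q:f(q).ravel(),[.46,0,.07],loss='soft_l1',f_scale=.002); q=r.x
print(q); print((f(q)*1e3).round(1).tolist())
np.save('q.npy',q)
from fit import tocl
ph=[(375,245),(385,372),(648,232),(653,352)]
print(tocl(ray(d,[((a+.5)/4.7-.5+200,(b+.5)/4.7-.5+170) for a,b in ph],[.032]*4),q).round(1))
s=robot.read_state(); print(d['camera_matrix'], d['rotation'])
E
```

```text
[ 0.46084653 -0.00162595  0.06607466]
[[0.2, -0.4], [-0.5, 0.2], [0.5, 1.8], [1.0, -1.6], [-1.6, -1.1], [-0.0, 2.0], [-0.1, -1.7], [-0.3, 0.4], [-0.8, 1.0], [0.0, -2.7], [0.5, -0.1], [0.8, 1.4], [-0.4, -1.6], [0.6, 1.3], [-0.1, 0.3]]
[[  39.5  -75.6]
 [ -31.8  -76.4]
 [  36.4 -229. ]
 [ -31.  -226.4]]
[[470.0154212    0.         286.84026365]
 [  0.         470.0154212  215.82360847]
 [  0.           0.           1.        ]] [ 0.12320854 -0.00597144 -1.57326404]
```

```bash
cat > go.py <<'E'
# usage: go.py clx cly(mm) tcpz yaw_rel  -> shift in tool axes now, then turn
import sys
from h import *
from scipy.spatial.transform import Rotation as Ro
q=np.load('q.npy')
def now():
    s=robot.read_state(); c,sn=np.cos(q[2]),np.sin(q[2]); d=(s['eef_pos'][:2]-q[:2])*1e3
    print('clamp mm',(c*d[0]+sn*d[1]).round(1),(-sn*d[0]+c*d[1]).round(1),'z',s['eef_pos'][2].round(4),'yawrel',(s['eef_rot'][2]-q[2]).round(3),'rp',s['eef_rot'][:2].round(3),'q6',s['qpos'][5].round(2),'t',s['t'],'F',s['wrist_force'].round(1),'g',round(s['gripper_width'],3))
    return s
if __name__=='__main__':
    s=now()
    if len(sys.argv)>1:
        x,y,z,yw=map(float,sys.argv[1:]); c,sn=np.cos(q[2]),np.sin(q[2])
        T=np.array([q[0]+(c*x-sn*y)/1e3,q[1]+(sn*x+c*y)/1e3,z])
        R=Ro.from_euler('xyz',s['eef_rot'])
        print('shift mm',(R.inv().apply(T-s['eef_pos'])*1e3).round(1),'wz units',(R.inv()*Ro.from_euler('xyz',[np.pi,0,yw+q[2]])).as_rotvec()/np.radians(5))
E
python3 go.py 83 60 0.25 1.78
```

```text
clamp mm -230.4 -549.2 z 0.3035 yawrel 0.376 rp [-3.141 -0.   ] q6 -0.1 t 0.15 F [ 0.3 -0.7 -0.1] g 0.999
shift mm [ 515.1 -451.6   53.9] wz units [-7.44420803e-03 -7.96674835e-03 -1.60918804e+01]
```

```bash
r='' ; 
python3 -m creep '[{"x":0.0257,"y":-0.0226,"z":0.0027},{"x":0.0257,"y":-0.0226,"z":0.0027},{"x":0.0257,"y":-0.0226,"z":0.0027},{"x":0.0257,"y":-0.0226,"z":0.0027},{"x":0.0257,"y":-0.0226,"z":0.0027}]' 0.35
python3 -m creep '[{"x":0.0257,"y":-0.0226,"z":0.0027},{"x":0.0257,"y":-0.0226,"z":0.0027},{"x":0.0257,"y":-0.0226,"z":0.0027},{"x":0.0257,"y":-0.0226,"z":0.0027},{"x":0.0257,"y":-0.0226,"z":0.0027}]'
python3 -m creep '[{"x":0.0257,"y":-0.0226,"z":0.0027},{"x":0.0257,"y":-0.0226,"z":0.0027},{"x":0.0257,"y":-0.0226,"z":0.0027},{"x":0.0257,"y":-0.0226,"z":0.0027},{"x":0.0257,"y":-0.0226,"z":0.0027}]'
python3 -m creep '[{"x":0.0257,"y":-0.0226,"z":0.0027},{"x":0.0257,"y":-0.0226,"z":0.0027},{"x":0.0257,"y":-0.0226,"z":0.0027},{"x":0.0257,"y":-0.0226,"z":0.0027},{"x":0.0257,"y":-0.0226,"z":0.0027}]'
python3 -m creep '[{"wz":-1.35},{"wz":-1.35},{"wz":-1.35},{"wz":-1.35},{"wz":-1.35}]'
python3 -m creep '[{"wz":-1.35},{"wz":-1.35},{"wz":-1.35},{"wz":-1.35},{"wz":-1.35}]'
python3 -m creep '[{"wz":-1.35},{"wz":-1.25},{"wz":0},{"wz":0},{"wz":0}]'
python3 go.py 83 60 0.137 1.78
```

```text
clamp mm -230.4 -549.2 z 0.3035 yawrel 0.376 rp [-3.141 -0.   ] q6 -0.1 t 0.15 F [ 0.3 -0.7 -0.1] g 0.999
shift mm [ 515.1 -451.5  166.9] wz units [-7.44420803e-03 -7.96674835e-03 -1.60918804e+01]invalid input
invalid input
invalid input
invalid input
invalid input
invalid input
invalid input
```

```bash
python3 -m creep '[{"x":0.0257,"y":-0.0226,"z":0.0027,"wx":0,"wy":0,"wz":0}]' 0.35; python3 -m creep '[{"x":0.0257,"y":-0.0226,"z":0.0027,"wx":0,"wy":0,"wz":0}]'
```

```text
t: 0.23
eef_pos: [0.2794, -0.5372, 0.3011]
eef_rot: [3.139, 0.001, 0.439]
wrist_force: [0.3, 0.4, -0.0]
gripper_width: 0.882
grasp_force: 0.0
t: 0.32
eef_pos: [0.294, -0.5023, 0.298]
eef_rot: [3.141, 0.0, 0.44]
wrist_force: [0.8, 0.0, -0.2]
gripper_width: 0.75
grasp_force: 0.0
```

```bash
python3 -m creep '[{"x":0.0257,"y":-0.0226,"z":0.0027,"wx":0,"wy":0,"wz":0},{"x":0.0257,"y":-0.0226,"z":0.0027,"wx":0,"wy":0,"wz":0},{"x":0.0257,"y":-0.0226,"z":0.0027,"wx":0,"wy":0,"wz":0},{"x":0.0257,"y":-0.0226,"z":0.0027,"wx":0,"wy":0,"wz":0},{"x":0.0257,"y":-0.0226,"z":0.0027,"wx":0,"wy":0,"wz":0}]' | head -2
python3 -m creep '[{"x":0.0257,"y":-0.0226,"z":0.0027,"wx":0,"wy":0,"wz":0},{"x":0.0257,"y":-0.0226,"z":0.0027,"wx":0,"wy":0,"wz":0},{"x":0.0257,"y":-0.0226,"z":0.0027,"wx":0,"wy":0,"wz":0},{"x":0.0257,"y":-0.0226,"z":0.0027,"wx":0,"wy":0,"wz":0},{"x":0.0257,"y":-0.0226,"z":0.0027,"wx":0,"wy":0,"wz":0}]' | head -2
python3 -m creep '[{"x":0.0257,"y":-0.0226,"z":0.0027,"wx":0,"wy":0,"wz":0},{"x":0.0257,"y":-0.0226,"z":0.0027,"wx":0,"wy":0,"wz":0},{"x":0.0257,"y":-0.0226,"z":0.0027,"wx":0,"wy":0,"wz":0},{"x":0.0257,"y":-0.0226,"z":0.0027,"wx":0,"wy":0,"wz":0},{"x":0.0257,"y":-0.0226,"z":0.0027,"wx":0,"wy":0,"wz":0}]' | head -2
python3 -m creep '[{"x":0,"y":0,"z":0,"wx":0,"wy":0,"wz":-1.35},{"x":0,"y":0,"z":0,"wx":0,"wy":0,"wz":-1.35},{"x":0,"y":0,"z":0,"wx":0,"wy":0,"wz":-1.35},{"x":0,"y":0,"z":0,"wx":0,"wy":0,"wz":-1.35},{"x":0,"y":0,"z":0,"wx":0,"wy":0,"wz":-1.35}]' | head -2
python3 -m creep '[{"x":0,"y":0,"z":0,"wx":0,"wy":0,"wz":-1.35},{"x":0,"y":0,"z":0,"wx":0,"wy":0,"wz":-1.35},{"x":0,"y":0,"z":0,"wx":0,"wy":0,"wz":-1.35},{"x":0,"y":0,"z":0,"wx":0,"wy":0,"wz":-1.35},{"x":0,"y":0,"z":0,"wx":0,"wy":0,"wz":-1.35}]' | head -2
python3 -m creep '[{"x":0,"y":0,"z":0,"wx":0,"wy":0,"wz":-1.35},{"x":0,"y":0,"z":0,"wx":0,"wy":0,"wz":-1.25},{"x":0,"y":0,"z":0,"wx":0,"wy":0,"wz":0},{"x":0,"y":0,"z":0,"wx":0,"wy":0,"wz":0}]' 
python3 go.py 83 60 0.137 1.78
```

```text
t: 0.73
eef_pos: [0.3625, -0.3435, 0.2848]
t: 1.15
eef_pos: [0.4304, -0.1864, 0.2714]
t: 1.57
eef_pos: [0.4982, -0.0291, 0.2578]
t: 1.98
eef_pos: [0.4978, -0.0307, 0.2578]
t: 2.4
eef_pos: [0.4978, -0.0309, 0.2579]
t: 2.73
eef_pos: [0.4979, -0.0309, 0.2579]
eef_rot: [-3.141, -0.0, 1.843]
wrist_force: [-0.9, 1.3, -0.1]
gripper_width: 0.351
grasp_force: 0.0
clamp mm 35.0 -31.6 z 0.2579 yawrel 1.777 rp [-3.141 -0.   ] q6 -0.45 t 2.7333 F [-0.9  1.3 -0.1] g 0.351
shift mm [ 79.8  65.8 120.9] wz units [-0.00150009 -0.00100916 -0.03151907]
```

```bash
python3 -m creep '[{"x":0.0266,"y":0.022,"z":0.01,"wx":0,"wy":0,"wz":0},{"x":0.0266,"y":0.022,"z":0.01,"wx":0,"wy":0,"wz":0},{"x":0.0266,"y":0.0218,"z":0.01,"wx":0,"wy":0,"wz":0},{"x":0,"y":0,"z":0.015,"wx":0,"wy":0,"wz":0},{"x":0,"y":0,"z":0,"wx":0,"wy":0,"wz":0}]' | head -2
python3 go.py 83 60 0.137 1.78; python3 -c "
from h import *
cv2.imwrite('pics/w1.png',cap('wrist')['image'])"
```

```text
t: 3.15
eef_pos: [0.5388, 0.0652, 0.2107]
clamp mm 82.2 61.6 z 0.2107 yawrel 1.779 rp [-3.139e+00 -1.000e-03] q6 -0.26 t 3.15 F [-0.8 -0.2  0.2] g 0.347
shift mm [-1.7  0.6 73.7] wz units [-0.03488246 -0.00974472 -0.00882651]
```

View pics/w1.png

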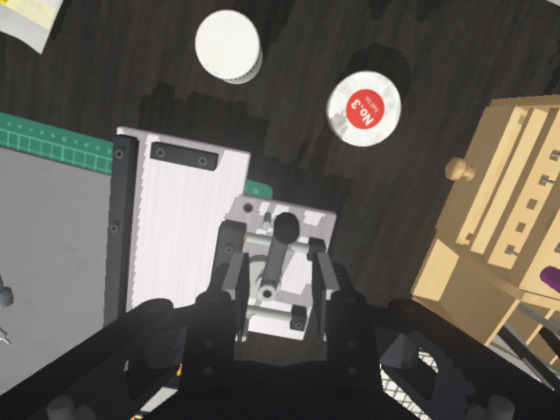

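The wrist view shows the knob at (287, 228), midway between the fingers at about columns 240 and 322. The jar (228, 45) and tin (365, 108) are clear.

```bash
python3 -m creep '[{"x":-0.0015,"y":0.0006,"z":0.02,"wx":0,"wy":0,"wz":0},{"x":0,"y":0,"z":0.02,"wx":0,"wy":0,"wz":0},{"x":0,"y":0,"z":0.015,"wx":0,"wy":0,"wz":0},{"x":0,"y":0,"z":0.01,"wx":0,"wy":0,"wz":0},{"x":0,"y":0,"z":0.008,"wx":0,"wy":0,"wz":0}]' 
python3 -m creep '[{"x":-0.0016,"y":0.0061,"z":0,"wx":0,"wy":0,"wz":1.2},{"x":-0.0016,"y":0.0061,"z":0,"wx":0,"wy":0,"wz":1.2},{"x":-0.0016,"y":0.0061,"z":0,"wx":0,"wy":0,"wz":1.2},{"x":-0.0016,"y":0.0061,"z":0,"wx":0,"wy":0,"wz":1.2},{"x":-0.0016,"y":0.0061,"z":0,"wx":0,"wy":0,"wz":1.2}]'
python3 go.py
```

```text
t: 3.62
eef_pos: [0.5403, 0.0617, 0.1398]
eef_rot: [-3.141, 0.0, 1.844]
wrist_force: [-0.4, 0.4, -0.5]
gripper_width: 0.356
grasp_force: 0.0
t: 4.03
eef_pos: [0.571, 0.0563, 0.1404]
eef_rot: [-3.141, 0.0, 1.317]
wrist_force: [-2.1, 0.1, -2.1]
gripper_width: 0.347
grasp_force: 1.4
clamp mm 113.7 50.5 z 0.1404 yawrel 1.251 rp [-3.141  0.   ] q6 0.25 t 4.0333 F [-2.1  0.1 -2.1] g 0.347
```

```bash
python3 -m creep '[{"x":-0.0016,"y":0.0061,"z":0,"wx":0,"wy":0,"wz":1.2},{"x":-0.0016,"y":0.0061,"z":0,"wx":0,"wy":0,"wz":1.2},{"x":-0.0016,"y":0.0061,"z":0,"wx":0,"wy":0,"wz":1.2},{"x":-0.0016,"y":0.0061,"z":0,"wx":0,"wy":0,"wz":1.2},{"x":-0.0016,"y":0.0061,"z":0,"wx":0,"wy":0,"wz":1.2}]'
python3 -m creep '[{"x":-0.0016,"y":0.0061,"z":0,"wx":0,"wy":0,"wz":1.2},{"x":-0.0016,"y":0.0061,"z":0,"wx":0,"wy":0,"wz":1.2},{"x":-0.0016,"y":0.0061,"z":0,"wx":0,"wy":0,"wz":1.2},{"x":-0.0016,"y":0.0061,"z":0,"wx":0,"wy":0,"wz":1.2},{"x":-0.0016,"y":0.0061,"z":0,"wx":0,"wy":0,"wz":1.2}]'
python3 go.py
python3 -m creep '[{"x":-0.0016,"y":0.0061,"z":0,"wx":0,"wy":0,"wz":1.2},{"x":-0.0016,"y":0.0061,"z":0,"wx":0,"wy":0,"wz":1.2},{"x":-0.0016,"y":0.0061,"z":0,"wx":0,"wy":0,"wz":1.2},{"x":-0.0016,"y":0.0061,"z":0,"wx":0,"wy":0,"wz":1.2},{"x":-0.0016,"y":0.0061,"z":0,"wx":0,"wy":0,"wz":1.2}]'
python3 -m creep '[{"x":-0.0016,"y":0.0061,"z":0,"wx":0,"wy":0,"wz":1.2},{"x":-0.0016,"y":0.0061,"z":0,"wx":0,"wy":0,"wz":1.2},{"x":-0.0016,"y":0.0061,"z":0,"wx":0,"wy":0,"wz":1.2},{"x":-0.0016,"y":0.0061,"z":0,"wx":0,"wy":0,"wz":1.2},{"x":-0.0016,"y":0.0061,"z":0,"wx":0,"wy":0,"wz":1.2}]'
python3 go.py 83 -60 0.14 -1.36
```

```text
t: 4.45
eef_pos: [0.5944, 0.0356, 0.1405]
eef_rot: [-3.141, 0.001, 0.793]
wrist_force: [-3.2, 0.3, 0.1]
gripper_width: 0.35
grasp_force: 1.4
t: 4.87
eef_pos: [0.6046, 0.0062, 0.1406]
eef_rot: [-3.141, 0.0, 0.269]
wrist_force: [-2.8, 2.0, -0.4]
gripper_width: 0.352
grasp_force: 1.4
clamp mm 144.0 -1.7 z 0.1406 yawrel 0.203 rp [-3.141  0.   ] q6 1.21 t 4.8667 F [-2.8  2.  -0.4] g 0.352
t: 5.28
eef_pos: [0.5988, -0.0244, 0.1406]
eef_rot: [-3.141, 0.0, -0.254]
wrist_force: [-0.5, 4.2, 0.0]
gripper_width: 0.35
grasp_force: 1.4
t: 5.7
eef_pos: [0.5785, -0.0479, 0.1407]
eef_rot: [-3.141, -0.0, -0.778]
wrist_force: [1.1, 3.2, -1.1]
gripper_width: 0.351
grasp_force: 1.4
clamp mm 114.4 -54.0 z 0.1407 yawrel -0.844 rp [-3.141 -0.   ] q6 2.16 t 5.7 F [ 1.1  3.2 -1.1] g 0.351
shift mm [-16.3  27.4   0.7] wz units [-9.03852491e-03 -2.10226808e-03  5.91105550e+00]
```

```bash
python3 -m creep '[{"x":-0.0016,"y":0.0061,"z":0,"wx":0,"wy":0,"wz":1.2},{"x":-0.0016,"y":0.0061,"z":0,"wx":0,"wy":0,"wz":1.2},{"x":-0.0016,"y":0.0061,"z":0,"wx":0,"wy":0,"wz":1.2},{"x":-0.0016,"y":0.0061,"z":0,"wx":0,"wy":0,"wz":1.2},{"x":-0.0016,"y":0.0061,"z":0,"wx":0,"wy":0,"wz":1.2}]'
python3 -m creep '[{"x":-0.0004,"y":0.003,"z":0,"wx":0,"wy":0,"wz":0},{"x":-0.0004,"y":0.003,"z":0,"wx":0,"wy":0,"wz":0},{"x":0,"y":0,"z":0,"wx":0,"wy":0,"wz":0}]'
python3 go.py 77 -60 0.14 -1.36
```

```text
t: 6.12
eef_pos: [0.5493, -0.0581, 0.1408]
eef_rot: [-3.14, -0.0, -1.302]
wrist_force: [2.4, 1.8, -1.0]
gripper_width: 0.348
grasp_force: 1.3
t: 6.37
eef_pos: [0.5437, -0.059, 0.1407]
eef_rot: [-3.14, -0.001, -1.292]
wrist_force: [2.7, -0.8, 0.6]
gripper_width: 0.349
grasp_force: 0.7
clamp mm 78.9 -62.8 z 0.1407 yawrel -1.358 rp [-3.14e+00 -1.00e-03] q6 2.65 t 6.3667 F [ 2.7 -0.8  0.6] g 0.349
shift mm [-3.1  1.2  0.7] wz units [-0.022622   -0.01341705  0.02541202]
```

```bash
python3 -m creep '[{"x":-0.001,"y":0.002,"z":0,"wx":0,"wy":0,"wz":0},{"x":-0.001,"y":0.002,"z":0,"wx":0,"wy":0,"wz":0},{"x":0,"y":0,"z":0,"wx":0,"wy":0,"wz":0}]'
python3 go.py; python3 -c "
from h import *
d=cap('scene');cv2.imwrite('pics/s2.png',cv2.resize(d['image'][170:290,200:340],None,fx=5,fy=5,interpolation=2))"
```

```text
t: 6.62
eef_pos: [0.5422, -0.0587, 0.1411]
eef_rot: [-3.134, -0.004, -1.292]
wrist_force: [20.0, -5.2, -6.4]
gripper_width: 0.349
grasp_force: 8.1
clamp mm 77.4 -62.3 z 0.1411 yawrel -1.358 rp [-3.134 -0.004] q6 2.65 t 6.6167 F [20.  -5.2 -6.4] g 0.349
```

View pics/s2.png

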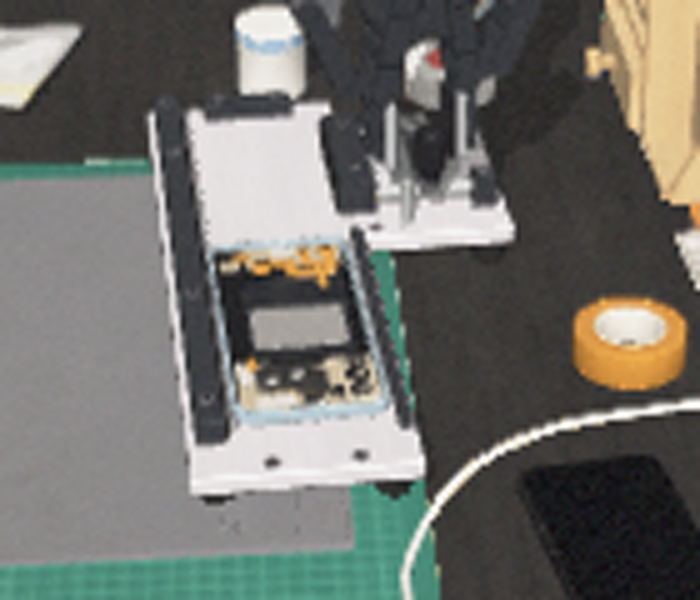

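Lever is at its stop (20 N); the crop shows the knob (430, 150) pointing right, toward the camera. The phone (300, 330) and jaw are untouched. Backing off, lifting, closing and turning.

```bash
python3 -m creep '[{"x":0.0015,"y":-0.006,"z":0,"wx":0,"wy":0,"wz":0},{"x":0,"y":0,"z":-0.02,"wx":0,"wy":0,"wz":0},{"x":0,"y":0,"z":-0.03,"wx":0,"wy":0,"wz":0},{"x":0,"y":0,"z":-0.03,"wx":0,"wy":0,"wz":0}]' | tail -3
python3 -m creep '[{"x":0,"y":0,"z":0,"wx":0,"wy":0,"wz":-1.3},{"x":0,"y":0,"z":0,"wx":0,"wy":0,"wz":-1.3},{"x":0,"y":0,"z":0,"wx":0,"wy":0,"wz":-1.3},{"x":0,"y":0,"z":0,"wx":0,"wy":0,"wz":-1.3},{"x":0,"y":0,"z":0,"wx":0,"wy":0,"wz":-1.3}]' 0 20 | tail -3
python3 -m creep '[{"x":0,"y":0,"z":0,"wx":0,"wy":0,"wz":-1.3},{"x":0,"y":0,"z":0,"wx":0,"wy":0,"wz":-1.3},{"x":0,"y":0,"z":0,"wx":0,"wy":0,"wz":-1.3},{"x":0,"y":0,"z":0,"wx":0,"wy":0,"wz":-1.3},{"x":0,"y":0,"z":0,"wx":0,"wy":0,"wz":-1.3}]' | tail -3
python3 -m creep '[{"x":0,"y":0,"z":0,"wx":0,"wy":0,"wz":-1.3},{"x":0,"y":0,"z":0,"wx":0,"wy":0,"wz":-1.3},{"x":0,"y":0,"z":0,"wx":0,"wy":0,"wz":0},{"x":0,"y":0,"z":0,"wx":0,"wy":0,"wz":0}]' | tail -3
python3 go.py 8 0 0.104 0
```

```text
wrist_force: [0.4, -0.6, -0.2]
gripper_width: 0.348
grasp_force: 0.0
wrist_force: [-0.3, 0.2, -0.6]
gripper_width: 0.001
grasp_force: 0.0
wrist_force: [-0.5, 0.5, -0.1]
gripper_width: -0.002
grasp_force: 0.0
wrist_force: [0.4, -0.5, 0.5]
gripper_width: 0.004
grasp_force: 0.0
clamp mm 80.0 -61.2 z 0.2199 yawrel -0.002 rp [-3.141e+00  1.000e-03] q6 1.29 t 8.1667 F [ 0.4 -0.5  0.5] g 0.004
shift mm [-72.  -61.1 116. ] wz units [-0.00189272  0.0071708  -0.01735901]
```

Across (3 rows), down 116 mm, then push +x (31 mm total).

```bash
python3 -m creep '[{"x":-0.024,"y":-0.0204,"z":0,"wx":0,"wy":0,"wz":0},{"x":-0.024,"y":-0.0204,"z":0,"wx":0,"wy":0,"wz":0},{"x":-0.024,"y":-0.0204,"z":0,"wx":0,"wy":0,"wz":0},{"x":0,"y":0,"z":0.03,"wx":0,"wy":0,"wz":0},{"x":0,"y":0,"z":0.03,"wx":0,"wy":0,"wz":0}]' | tail -3
python3 -m creep '[{"x":0,"y":0,"z":0.025,"wx":0,"wy":0,"wz":0},{"x":0,"y":0,"z":0.02,"wx":0,"wy":0,"wz":0},{"x":0,"y":0,"z":0.011,"wx":0,"wy":0,"wz":0},{"x":0.005,"y":0,"z":0,"wx":0,"wy":0,"wz":0},{"x":0.005,"y":0,"z":0,"wx":0,"wy":0,"wz":0}]' | tail -3
python3 -m creep '[{"x":0.004,"y":0,"z":0,"wx":0,"wy":0,"wz":0},{"x":0.003,"y":0,"z":0,"wx":0,"wy":0,"wz":0},{"x":0.003,"y":0,"z":0,"wx":0,"wy":0,"wz":0}]' | tail -3
python3 go.py 39 0 0.104 0
python3 -m creep '[{"x":0.003,"y":0,"z":0,"wx":0,"wy":0,"wz":0},{"x":0.003,"y":0,"z":0,"wx":0,"wy":0,"wz":0}]' | tail -3
python3 -m creep '[{"x":0.002,"y":0,"z":0,"wx":0,"wy":0,"wz":0},{"x":0.001,"y":0,"z":0,"wx":0,"wy":0,"wz":0}]' | tail -3
python3 go.py 39 0 0.104 0
```

```text
wrist_force: [1.7, -1.0, -0.7]
gripper_width: -0.003
grasp_force: 0.0
wrist_force: [0.0, -0.2, 1.5]
gripper_width: 0.001
grasp_force: 0.0
wrist_force: [-1.2, -0.1, 1.9]
gripper_width: -0.003
grasp_force: 0.8
clamp mm 28.8 -0.2 z 0.1048 yawrel 0.0 rp [ 3.141e+00 -1.000e-03] q6 1.38 t 9.25 F [-1.2 -0.1  1.9] g -0.003
shift mm [10.2 -0.2  0.8] wz units [ 0.00303532 -0.0136367   0.0002775 ]
wrist_force: [-1.3, -0.3, 1.0]
gripper_width: 0.005
grasp_force: 0.8
wrist_force: [-1.9, -0.0, 1.3]
gripper_width: -0.006
grasp_force: 0.8
clamp mm 37.5 -0.1 z 0.1041 yawrel 0.0 rp [ 3.142 -0.   ] q6 1.39 t 9.5833 F [-1.9 -0.   1.3] g -0.006
shift mm [ 1.5 -0.1  0.1] wz units [ 0.00013546 -0.0029783   0.00460152]
```

Jaw is moving with 1.5 N; push on until it meets the cam.

```bash
python3 -m creep '[{"x":0.001,"y":0,"z":0,"wx":0,"wy":0,"wz":0},{"x":0,"y":0,"z":0,"wx":0,"wy":0,"wz":0}]' | tail -3|head -1
python3 -m creep '[{"x":0.001,"y":0,"z":0,"wx":0,"wy":0,"wz":0},{"x":0,"y":0,"z":0,"wx":0,"wy":0,"wz":0}]' | tail -3|head -1
python3 -m creep '[{"x":0.001,"y":0,"z":0,"wx":0,"wy":0,"wz":0},{"x":0,"y":0,"z":0,"wx":0,"wy":0,"wz":0}]' | tail -3|head -1
python3 go.py 39 0 0.104 0
```

```text
wrist_force: [0.5, 0.0, 0.6]
wrist_force: [-0.7, 0.4, 0.7]
wrist_force: [-0.9, 0.0, 0.3]
clamp mm 40.2 -0.1 z 0.1039 yawrel 0.0 rp [-3.142  0.   ] q6 1.39 t 10.0833 F [-0.9  0.   0.3] g -0.003
shift mm [-1.2 -0.1 -0.1] wz units [-9.76595212e-05  6.56465204e-04  5.67246555e-03]
```

```bash
python3 -m creep '[{"x":0.001,"y":0,"z":0,"wx":0,"wy":0,"wz":0},{"x":0.001,"y":0,"z":0,"wx":0,"wy":0,"wz":0}]' | tail -3|head -1
python3 -m creep '[{"x":0.001,"y":0,"z":0,"wx":0,"wy":0,"wz":0},{"x":0,"y":0,"z":0,"wx":0,"wy":0,"wz":0}]' | tail -3|head -1
python3 go.py 39 0 0.104 0
```

```text
wrist_force: [-11.7, -4.2, 9.4]
wrist_force: [-12.1, -4.4, 10.3]
clamp mm 41.3 -0.0 z 0.1038 yawrel 0.001 rp [-3.141  0.004] q6 1.39 t 10.4167 F [-12.1  -4.4  10.3] g -0.002
shift mm [-2.3 -0.  -0.2] wz units [-0.00380772  0.04779853  0.00798425]
```

```bash
python3 -m creep '[{"x":-0.015,"y":0,"z":0,"wx":0,"wy":0,"wz":0},{"x":-0.015,"y":0,"z":0,"wx":0,"wy":0,"wz":0},{"x":-0.005,"y":0,"z":-0.03,"wx":0,"wy":0,"wz":0},{"x":0,"y":0,"z":-0.03,"wx":0,"wy":0,"wz":0},{"x":0,"y":0,"z":-0.02,"wx":0,"wy":0,"wz":0}]' | tail -3
python3 -m creep '[{"x":0,"y":0.038,"z":0,"wx":0,"wy":0,"wz":0},{"x":0,"y":0.038,"z":0,"wx":0,"wy":0,"wz":0},{"x":0,"y":0.038,"z":0,"wx":0,"wy":0,"wz":0},{"x":0,"y":0.038,"z":0,"wx":0,"wy":0,"wz":0},{"x":0,"y":0.038,"z":0,"wx":0,"wy":0,"wz":0}]' | tail -3
python3 -m creep '[{"x":0,"y":0.037,"z":0,"wx":0,"wy":0,"wz":0},{"x":0,"y":0.036,"z":0,"wx":0,"wy":0,"wz":0},{"x":0,"y":0,"z":0,"wx":0,"wy":0,"wz":0},{"x":0,"y":0,"z":0,"wx":0,"wy":0,"wz":0}]' | tail -3
python3 go.py 2 -265 0.1005 0
python3 - <<'E'
from corr import *; from fit import tocl
q=np.load('q.npy')
d=cap('top');np.savez('top2.npz',P=pts(d),im=d['image'])
cv2.imwrite('pics/top2.png',cv2.resize(d['image'][170:275,200:370],None,fx=4.7,fy=4.7,interpolation=cv2.INTER_CUBIC))
E
```

```text
wrist_force: [0.3, -0.2, 0.9]
gripper_width: -0.0
grasp_force: 0.0
wrist_force: [1.6, 0.4, -0.1]
gripper_width: -0.003
grasp_force: 0.0
wrist_force: [-0.6, 1.2, 0.6]
gripper_width: 0.005
grasp_force: 0.0
clamp mm 8.2 -265.0 z 0.1839 yawrel -0.002 rp [ 3.141e+00 -1.000e-03] q6 0.9 t 11.5833 F [-0.6  1.2  0.6] g 0.005
shift mm [-6.3 -0.  83.4] wz units [ 0.00624193 -0.00761157 -0.02547677]
```

View pics/top2.png

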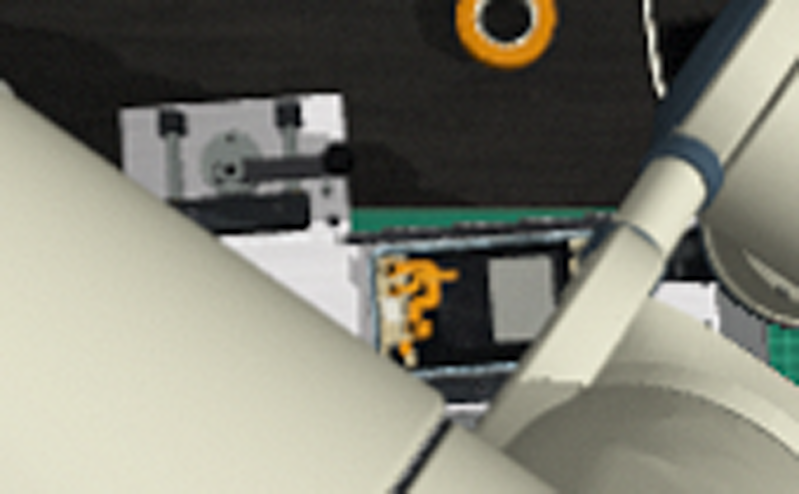

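The lever bar now points right with the knob at (338, 158), and the jaw has moved back (front edge near row 235). The phone's left end is at column 375, as before. Lowering behind the phone.

```bash
python3 -m creep '[{"x":-0.006,"y":0,"z":0.03,"wx":0,"wy":0,"wz":0},{"x":0,"y":0,"z":0.025,"wx":0,"wy":0,"wz":0},{"x":0,"y":0,"z":0.015,"wx":0,"wy":0,"wz":0},{"x":0,"y":0,"z":0.008,"wx":0,"wy":0,"wz":0},{"x":0,"y":0,"z":0.005,"wx":0,"wy":0,"wz":0}]' | tail -3
python3 go.py 2 -265 0.1005 0
python3 -m creep '[{"x":0,"y":-0.004,"z":0,"wx":0,"wy":0,"wz":0},{"x":0,"y":-0.004,"z":0,"wx":0,"wy":0,"wz":0},{"x":0,"y":-0.004,"z":0,"wx":0,"wy":0,"wz":0},{"x":0,"y":-0.003,"z":0,"wx":0,"wy":0,"wz":0}]' | tail -3
python3 go.py 2 -94 0.1005 0
python3 -m creep '[{"x":0,"y":-0.003,"z":0,"wx":0,"wy":0,"wz":0},{"x":0,"y":-0.003,"z":0,"wx":0,"wy":0,"wz":0},{"x":0,"y":-0.003,"z":0,"wx":0,"wy":0,"wz":0},{"x":0,"y":-0.003,"z":0,"wx":0,"wy":0,"wz":0},{"x":0,"y":-0.003,"z":0,"wx":0,"wy":0,"wz":0}]' | tail -3
python3 go.py 2 -94 0.1005 0
```

```text
wrist_force: [-1.0, -0.1, 0.6]
gripper_width: -0.001
grasp_force: 0.0
clamp mm 2.2 -261.9 z 0.1002 yawrel 0.002 rp [-3.141e+00  1.000e-03] q6 0.89 t 12.05 F [-1.  -0.1  0.6] g -0.001
shift mm [-0.2  3.1 -0.3] wz units [-0.01219125  0.01358274  0.01903881]
wrist_force: [-1.4, 0.7, 0.0]
gripper_width: 0.004
grasp_force: 0.0
clamp mm 2.6 -247.6 z 0.1018 yawrel 0.001 rp [ 3.141e+00 -1.000e-03] q6 0.92 t 12.3833 F [-1.4  0.7  0. ] g 0.004
shift mm [  -0.4 -153.6    1.2] wz units [ 0.00735761 -0.01046165  0.00943734]
wrist_force: [0.2, -1.5, 0.8]
gripper_width: -0.003
grasp_force: 0.9
clamp mm 2.3 -232.9 z 0.1011 yawrel 0.001 rp [ 3.141 -0.   ] q6 0.94 t 12.8 F [ 0.2 -1.5  0.8] g -0.003
shift mm [  -0.3 -138.9    0.5] wz units [ 0.00298029 -0.00266013  0.00580204]
```

```bash
python3 -m creep '[{"x":0,"y":-0.005,"z":0,"wx":0,"wy":0,"wz":0},{"x":0,"y":-0.005,"z":0,"wx":0,"wy":0,"wz":0},{"x":0,"y":-0.005,"z":0,"wx":0,"wy":0,"wz":0},{"x":0,"y":-0.005,"z":0,"wx":0,"wy":0,"wz":0},{"x":0,"y":-0.005,"z":0,"wx":0,"wy":0,"wz":0}]' | grep force
python3 -m creep '[{"x":0,"y":-0.005,"z":0,"wx":0,"wy":0,"wz":0},{"x":0,"y":-0.005,"z":0,"wx":0,"wy":0,"wz":0},{"x":0,"y":-0.005,"z":0,"wx":0,"wy":0,"wz":0},{"x":0,"y":-0.005,"z":0,"wx":0,"wy":0,"wz":0},{"x":0,"y":-0.005,"z":0,"wx":0,"wy":0,"wz":0}]' | grep force
python3 go.py 2 -94 0.1005 0
python3 - <<'E'
from h import *
d=cap('scene');cv2.imwrite('pics/s3.png',cv2.resize(d['image'][170:290,200:340],None,fx=5,fy=5,interpolation=2))
E
```

```text
wrist_force: [-0.4, -3.2, 1.9]
grasp_force: 1.2
wrist_force: [0.2, -1.5, 1.8]
grasp_force: 1.2
clamp mm 2.3 -182.6 z 0.101 yawrel 0.0 rp [ 3.142 -0.   ] q6 1.02 t 13.6333 F [ 0.2 -1.5  1.8] g -0.002
shift mm [ -0.2 -88.6   0.5] wz units [ 0.00038125 -0.00058283  0.00568904]
```

View pics/s3.png

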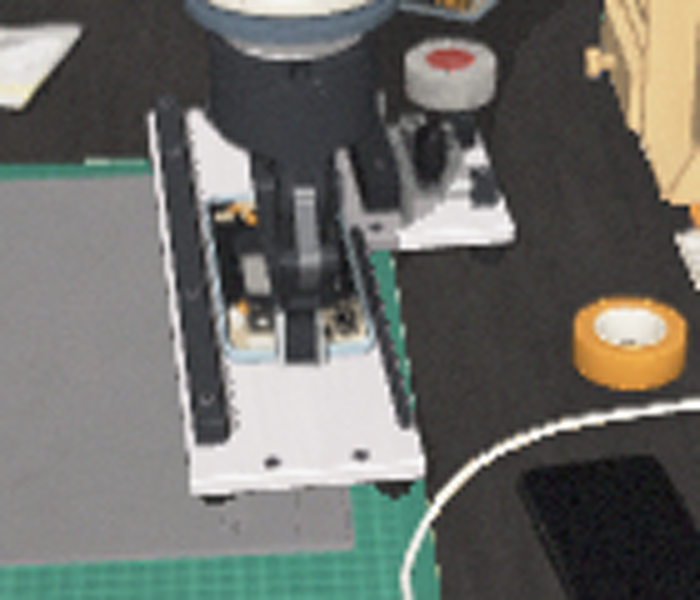

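```bash
python3 - <<'E'
from corr import *; from fit import tocl
q=np.load('q.npy')
d=cap('scene')
uv=[((a+.5)/5-.5+200,(b+.5)/5-.5+170) for a,b in [(228,357),(366,347),(215,203),(303,362)]]
print(tocl(ray(d,uv,[.032,.032,.032,.028]),q).round(1))
E
python3 go.py
```

```text
[[ -32.7 -180.5]
 [  33.1 -180.8]
 [ -27.6  -29.2]
 [   2.6 -183.6]]
clamp mm 2.0 -182.2 z 0.1009 yawrel 0.001 rp [-3.141e+00  1.000e-03] q6 1.02 t 13.7333 F [ 0.1 -0.4 -1.2] g -0.003
```

```bash
python3 -m creep '[{"x":0,"y":-0.005,"z":0,"wx":0,"wy":0,"wz":0},{"x":0,"y":-0.005,"z":0,"wx":0,"wy":0,"wz":0},{"x":0,"y":-0.005,"z":0,"wx":0,"wy":0,"wz":0},{"x":0,"y":-0.005,"z":0,"wx":0,"wy":0,"wz":0},{"x":0,"y":-0.005,"z":0,"wx":0,"wy":0,"wz":0}]' | grep force
python3 -m creep '[{"x":0,"y":-0.005,"z":0,"wx":0,"wy":0,"wz":0},{"x":0,"y":-0.005,"z":0,"wx":0,"wy":0,"wz":0},{"x":0,"y":-0.005,"z":0,"wx":0,"wy":0,"wz":0},{"x":0,"y":-0.005,"z":0,"wx":0,"wy":0,"wz":0},{"x":0,"y":-0.005,"z":0,"wx":0,"wy":0,"wz":0}]' | grep force
python3 -m creep '[{"x":0,"y":-0.005,"z":0,"wx":0,"wy":0,"wz":0},{"x":0,"y":-0.005,"z":0,"wx":0,"wy":0,"wz":0},{"x":0,"y":-0.005,"z":0,"wx":0,"wy":0,"wz":0},{"x":0,"y":-0.005,"z":0,"wx":0,"wy":0,"wz":0},{"x":0,"y":0,"z":0,"wx":0,"wy":0,"wz":0}]' | grep force
python3 go.py 2 -94 0.1005 0
python3 - <<'E'
from h import *
d=cap('scene');cv2.imwrite('pics/s4.png',cv2.resize(d['image'][170:290,200:340],None,fx=5,fy=5,interpolation=2))
E
```

```text
wrist_force: [0.8, -0.9, -0.6]
grasp_force: 0.4
wrist_force: [0.2, -0.0, -0.5]
grasp_force: 0.4
wrist_force: [-0.0, 0.7, 0.4]
grasp_force: 0.0
clamp mm 2.1 -112.2 z 0.101 yawrel 0.001 rp [-3.141  0.   ] q6 1.14 t 14.9833 F [-0.   0.7  0.4] g 0.0
shift mm [ -0.1 -18.2   0.5] wz units [-0.00284442  0.00354945  0.01142873]
```

View pics/s4.png

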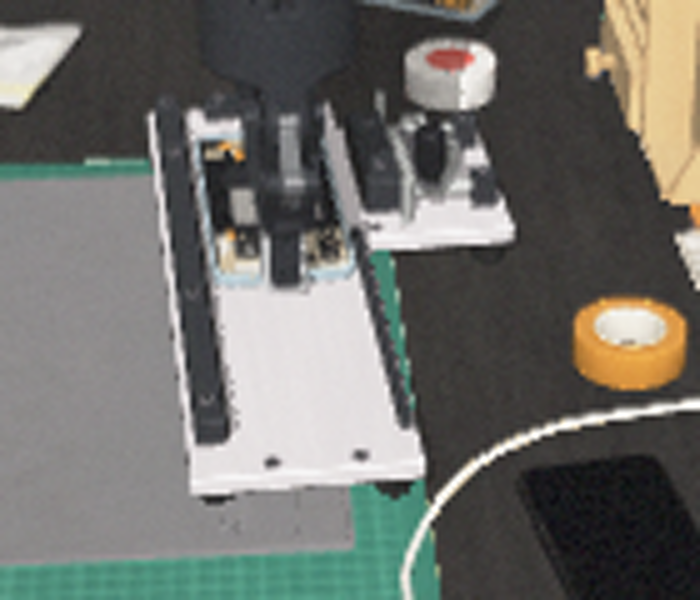

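The phone is about 35 mm short of home, lying along the fence with its right edge near row 283 and the finger behind it. Slower now.

```bash
python3 -m creep '[{"x":0,"y":-0.004,"z":0,"wx":0,"wy":0,"wz":0},{"x":0,"y":-0.004,"z":0,"wx":0,"wy":0,"wz":0},{"x":0,"y":-0.004,"z":0,"wx":0,"wy":0,"wz":0}]' | grep force
python3 -m creep '[{"x":0,"y":-0.002,"z":0,"wx":0,"wy":0,"wz":0},{"x":0,"y":-0.002,"z":0,"wx":0,"wy":0,"wz":0},{"x":0,"y":-0.002,"z":0,"wx":0,"wy":0,"wz":0}]' | grep force
python3 -m creep '[{"x":0,"y":-0.002,"z":0,"wx":0,"wy":0,"wz":0},{"x":0,"y":-0.002,"z":0,"wx":0,"wy":0,"wz":0}]' | grep force
python3 go.py 2 -80 0.1005 0
python3 - <<'E'
from h import *; from fit import tocl
d=cap('scene'); q=np.load('q.npy'); P=pts(d).reshape(-1,3); c=tocl(P,q); z=P[:,2]*1e3
for x0,x1 in((-30,-15),(18,35)):
    k=(c[:,0]>x0)&(c[:,0]<x1)&(c[:,1]>-130)&(c[:,1]<-50); o=np.argsort(c[k,1]); print([(int(a),int(b)) for a,b in np.c_[c[k,1],z[k]][o][::3]])
E
```

```text
wrist_force: [0.4, -2.6, 0.5]
grasp_force: 0.7
wrist_force: [0.5, -2.0, 0.4]
grasp_force: 0.8
wrist_force: [0.3, -1.6, 1.0]
grasp_force: 0.8
clamp mm 2.3 -91.0 z 0.101 yawrel 0.0 rp [ 3.142 -0.   ] q6 1.19 t 15.7 F [ 0.3 -1.6  1. ] g 0.001
shift mm [ -0.3 -11.    0.5] wz units [ 0.00067194 -0.00098988  0.00487165]
[(-129, 296), (-129, 251), (-129, 287), (-129, 298), (-129, 291), (-129, 227), (-129, 227), (-128, 246), (-128, 277), (-128, 272), (-128, 270), (-128, 272), (-128, 255), (-128, 246), (-128, 258), (-128, 279), (-127, 243), (-127, 234), (-127, 241), (-127, 224), (-127, 221), (-126, 265), (-126, 23), (-126, 255), (-126, 241), (-126, 288), (-126, 264), (-126, 218), (-126, 243), (-126, 172), (-125, 238), (-125, 22), (-125, 25), (-125, 243), (-125, 276), (-125, 164), (-124, 254), (-124, 202), (-124, 225), (-124, 278), (-124, 164), (-124, 161), (-124, 249), (-123, 275), (-123, 169), (-123, 194), (-122, 173), (-122, 178), (-122, 163), (-122, 282), (-121, 201), (-121, 23), (-121, 194), (-121, 189), (-121, 188), (-121, 175), (-120, 208), (-120, 267), (-120, 193), (-119, 178), (-119, 
[... 2455 characters left out ...]
99), (-107, 189), (-106, 25), (-106, 204), (-105, 201), (-105, 196), (-105, 24), (-105, 406), (-104, 23), (-104, 406), (-102, 24), (-101, 408), (-100, 202), (-98, 25), (-98, 411), (-97, 25), (-97, 25), (-96, 22), (-95, 312), (-94, 20), (-92, 24), (-92, 405), (-91, 410), (-91, 409), (-90, 23), (-88, 128), (-86, 22), (-86, 408), (-85, 27), (-85, 410), (-84, 26), (-83, 26), (-83, 22), (-82, 28), (-82, 24), (-81, 412), (-80, 30), (-79, 25), (-78, 29), (-77, 31), (-77, 31), (-76, 408), (-74, 29), (-73, 412), (-71, 31), (-71, 30), (-69, 29), (-67, 413), (-66, 31), (-65, 412), (-63, 32), (-62, 29), (-61, 414), (-58, 30), (-57, 28), (-55, 412), (-55, 30), (-54, 30), (-53, 30), (-52, 414), (-50, 31)]
```

```bash
python3 -m creep '[{"x":0,"y":-0.0015,"z":0,"wx":0,"wy":0,"wz":0},{"x":0,"y":-0.0015,"z":0,"wx":0,"wy":0,"wz":0}]' | grep force
python3 -m creep '[{"x":0,"y":-0.001,"z":0,"wx":0,"wy":0,"wz":0},{"x":0,"y":-0.001,"z":0,"wx":0,"wy":0,"wz":0}]' | grep force
python3 -m creep '[{"x":0,"y":-0.001,"z":0,"wx":0,"wy":0,"wz":0},{"x":0,"y":0,"z":0,"wx":0,"wy":0,"wz":0}]' | grep force
python3 go.py 2 -80 0.1005 0
```

```text
wrist_force: [-0.4, -1.0, 0.6]
grasp_force: 0.8
wrist_force: [-0.3, -1.8, 0.3]
grasp_force: 0.8
wrist_force: [-0.5, -0.6, -0.0]
grasp_force: 0.0
clamp mm 2.2 -84.9 z 0.101 yawrel 0.001 rp [-3.142  0.   ] q6 1.2 t 16.25 F [-0.5 -0.6 -0. ] g 0.002
shift mm [-0.2 -4.9  0.5] wz units [-0.00084943  0.00098214  0.00628438]
```

```bash
python3 -m creep '[{"x":0,"y":-0.001,"z":0,"wx":0,"wy":0,"wz":0},{"x":0,"y":0,"z":0,"wx":0,"wy":0,"wz":0}]' | grep force
python3 -m creep '[{"x":0,"y":-0.001,"z":0,"wx":0,"wy":0,"wz":0},{"x":0,"y":0,"z":0,"wx":0,"wy":0,"wz":0}]' | grep force
python3 go.py 2 -80 0.1005 0
```

```text
wrist_force: [-0.0, -0.1, 0.5]
grasp_force: 0.1
wrist_force: [2.4, -6.3, -0.6]
grasp_force: 3.1
clamp mm 2.7 -83.5 z 0.1011 yawrel 0.001 rp [ 3.141e+00 -1.000e-03] q6 1.2 t 16.5833 F [ 2.4 -6.3 -0.6] g 0.003
shift mm [-0.7 -3.5  0.6] wz units [ 0.01028687 -0.01230757  0.00805457]
```

Phone is against the stop (6 N). Back off, lift, and set up over the knob.

```bash
python3 -m creep '[{"x":0,"y":0.01,"z":0,"wx":0,"wy":0,"wz":0},{"x":0,"y":0.015,"z":0,"wx":0,"wy":0,"wz":0},{"x":0,"y":0,"z":-0.03,"wx":0,"wy":0,"wz":0},{"x":0,"y":0,"z":-0.04,"wx":0,"wy":0,"wz":0},{"x":0,"y":0,"z":-0.035,"wx":0,"wy":0,"wz":0}]' | grep force
python3 -m creep '[{"x":0,"y":0,"z":0,"wx":0,"wy":0,"wz":1.3},{"x":0,"y":0,"z":0,"wx":0,"wy":0,"wz":1.3},{"x":0,"y":0,"z":0,"wx":0,"wy":0,"wz":1.3},{"x":0,"y":0,"z":0,"wx":0,"wy":0,"wz":1.3},{"x":0,"y":0,"z":0,"wx":0,"wy":0,"wz":1.3}]' 0.35 | grep force
python3 -m creep '[{"x":0,"y":0,"z":0,"wx":0,"wy":0,"wz":1.3},{"x":0,"y":0,"z":0,"wx":0,"wy":0,"wz":1.3},{"x":0,"y":0,"z":0,"wx":0,"wy":0,"wz":1.3},{"x":0,"y":0,"z":0,"wx":0,"wy":0,"wz":1.3},{"x":0,"y":0,"z":0,"wx":0,"wy":0,"wz":1.3}]' | grep force
python3 -m creep '[{"x":0,"y":0,"z":0,"wx":0,"wy":0,"wz":1.3},{"x":0,"y":0,"z":0,"wx":0,"wy":0,"wz":1.3},{"x":0,"y":0,"z":0,"wx":0,"wy":0,"wz":0},{"x":0,"y":0,"z":0,"wx":0,"wy":0,"wz":0}]' | grep force
python3 go.py 82 -61 0.139 -1.36
python3 - <<'E'
from corr import *; from fit import tocl
d=cap('scene');cv2.imwrite('pics/s5.png',cv2.resize(d['image'][170:290,200:340],None,fx=5,fy=5,interpolation=2))
E
```

```text
wrist_force: [0.9, -0.2, 0.6]
grasp_force: 0.0
wrist_force: [-0.8, -0.3, -1.0]
grasp_force: 0.0
wrist_force: [0.5, 0.8, 0.4]
grasp_force: 0.0
wrist_force: [-0.0, -0.3, -0.1]
grasp_force: 0.0
clamp mm 2.0 -108.4 z 0.2059 yawrel -1.357 rp [3.141 0.   ] q6 2.51 t 18.1667 F [-0.  -0.3 -0.1] g 0.35
shift mm [-29.4 -88.2  66.9] wz units [0.00274596 0.00327876 0.02884049]
```

View pics/s5.png

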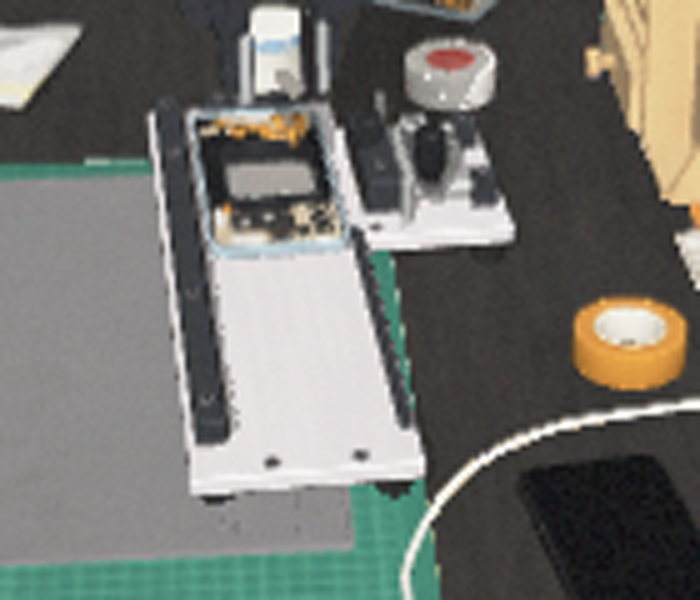

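The phone lies flat and square at the end stop: left end about row 110 and right end about row 250. The jaw (365, 170) is open and the knob (430, 150) is still on the right. Over to the knob and down.

```bash
python3 -m creep '[{"x":-0.01,"y":-0.0294,"z":0,"wx":0,"wy":0,"wz":0},{"x":-0.01,"y":-0.0294,"z":0,"wx":0,"wy":0,"wz":0},{"x":-0.0094,"y":-0.0294,"z":0,"wx":0,"wy":0,"wz":0},{"x":0,"y":0,"z":0.01,"wx":0,"wy":0,"wz":0},{"x":0,"y":0,"z":0.01,"wx":0,"wy":0,"wz":0}]' | grep force
python3 -m creep '[{"x":0,"y":0,"z":0.015,"wx":0,"wy":0,"wz":0},{"x":0,"y":0,"z":0.015,"wx":0,"wy":0,"wz":0},{"x":0,"y":0,"z":0.01,"wx":0,"wy":0,"wz":0},{"x":0,"y":0,"z":0.006,"wx":0,"wy":0,"wz":0},{"x":0,"y":0,"z":0,"wx":0,"wy":0,"wz":0}]' | grep force
python3 go.py 82 -61 0.139 -1.36
```

```text
wrist_force: [0.4, 0.3, -0.2]
grasp_force: 0.0
wrist_force: [0.1, 0.3, -0.3]
grasp_force: 0.0
clamp mm 81.4 -61.1 z 0.1387 yawrel -1.36 rp [3.139e+00 1.000e-03] q6 2.65 t 19.05 F [ 0.1  0.3 -0.3] g 0.348
shift mm [-0.  -0.6 -0.3] wz units [ 0.02505787  0.01335285 -0.00498728]
```

```bash
python3 -m creep '[{"x":0.001,"y":-0.0062,"z":0,"wx":0,"wy":0,"wz":-1.2},{"x":0.001,"y":-0.0062,"z":0,"wx":0,"wy":0,"wz":-1.2},{"x":0.001,"y":-0.0062,"z":0,"wx":0,"wy":0,"wz":-1.2},{"x":0.001,"y":-0.0062,"z":0,"wx":0,"wy":0,"wz":-1.2},{"x":0.001,"y":-0.0062,"z":0,"wx":0,"wy":0,"wz":-1.2}]' | grep force
python3 go.py
python3 -m creep '[{"x":0.001,"y":-0.0062,"z":0,"wx":0,"wy":0,"wz":-1.2},{"x":0.001,"y":-0.0062,"z":0,"wx":0,"wy":0,"wz":-1.2},{"x":0.001,"y":-0.0062,"z":0,"wx":0,"wy":0,"wz":-1.2},{"x":0.001,"y":-0.0062,"z":0,"wx":0,"wy":0,"wz":-1.2},{"x":0.001,"y":-0.0062,"z":0,"wx":0,"wy":0,"wz":-1.2}]' | grep force
python3 -m creep '[{"x":0.001,"y":-0.0062,"z":0,"wx":0,"wy":0,"wz":-1.2},{"x":0.001,"y":-0.0062,"z":0,"wx":0,"wy":0,"wz":-1.2},{"x":0.001,"y":-0.0062,"z":0,"wx":0,"wy":0,"wz":-1.2},{"x":0.001,"y":-0.0062,"z":0,"wx":0,"wy":0,"wz":-1.2},{"x":0.001,"y":-0.0062,"z":0,"wx":0,"wy":0,"wz":-1.2}]' | grep force
python3 go.py 143 0 0.139 0.21
```

```text
wrist_force: [-0.9, -5.2, -2.2]
grasp_force: 2.5
clamp mm 112.4 -53.6 z 0.1405 yawrel -0.832 rp [ 3.141e+00 -1.000e-03] q6 2.15 t 19.4667 F [-0.9 -5.2 -2.2] g 0.35
wrist_force: [2.2, -7.1, -2.0]
grasp_force: 2.7
wrist_force: [6.7, -4.0, -0.9]
grasp_force: 3.1
clamp mm 143.9 -1.7 z 0.1411 yawrel 0.216 rp [ 3.14e+00 -3.00e-03] q6 1.2 t 20.3 F [ 6.7 -4.  -0.9] g 0.35
shift mm [-0.5 -1.9  2.1] wz units [ 0.02157043 -0.03644735  0.06485771]
```

```bash
python3 -m creep '[{"x":0.001,"y":-0.0062,"z":0,"wx":0,"wy":0,"wz":-1.2},{"x":0.001,"y":-0.0062,"z":0,"wx":0,"wy":0,"wz":-1.2},{"x":0.001,"y":-0.0062,"z":0,"wx":0,"wy":0,"wz":-1.2},{"x":0.001,"y":-0.0062,"z":0,"wx":0,"wy":0,"wz":-1.2},{"x":0.001,"y":-0.0062,"z":0,"wx":0,"wy":0,"wz":-1.2}]' | grep force
python3 -m creep '[{"x":0.001,"y":-0.0062,"z":0,"wx":0,"wy":0,"wz":-1.2},{"x":0.001,"y":-0.0062,"z":0,"wx":0,"wy":0,"wz":-1.2},{"x":0.001,"y":-0.0062,"z":0,"wx":0,"wy":0,"wz":-1.2},{"x":0.001,"y":-0.0062,"z":0,"wx":0,"wy":0,"wz":-1.2},{"x":0.001,"y":-0.0062,"z":0,"wx":0,"wy":0,"wz":-1.2}]' | grep force
python3 go.py 113 52 0.139 1.257
python3 -m creep '[{"x":0.001,"y":-0.0062,"z":0,"wx":0,"wy":0,"wz":-1.2},{"x":0.001,"y":-0.0062,"z":0,"wx":0,"wy":0,"wz":-1.2},{"x":0.001,"y":-0.0062,"z":0,"wx":0,"wy":0,"wz":-1.2},{"x":0.001,"y":-0.0062,"z":0,"wx":0,"wy":0,"wz":-1.2}]' | grep force
python3 go.py 83 60 0.139 1.78
```

```text
wrist_force: [8.0, -0.7, -1.4]
grasp_force: 3.0
wrist_force: [8.3, 3.7, -0.3]
grasp_force: 3.3
clamp mm 114.3 51.0 z 0.1413 yawrel 1.263 rp [ 3.137e+00 -1.000e-03] q6 0.24 t 21.1333 F [ 8.3  3.7 -0.3] g 0.353
shift mm [ 0.5 -1.6  2.3] wz units [ 0.05320933 -0.01729236  0.06688577]
wrist_force: [10.1, 5.7, -1.7]
grasp_force: 5.8
clamp mm 90.8 58.9 z 0.1413 yawrel 1.682 rp [3.136 0.   ] q6 -0.17 t 21.4667 F [10.1  5.7 -1.7] g 0.352
shift mm [ 1.9 -7.7  2.3] wz units [ 0.06449715  0.0066213  -1.12624645]
```

```bash
python3 -m creep '[{"x":0.001,"y":-0.0062,"z":0,"wx":0,"wy":0,"wz":-1.0},{"x":0.0007,"y":-0.003,"z":0,"wx":0,"wy":0,"wz":0},{"x":0.0007,"y":-0.003,"z":0,"wx":0,"wy":0,"wz":0}]' | grep force
python3 -m creep '[{"x":0.0005,"y":-0.002,"z":0,"wx":0,"wy":0,"wz":0},{"x":0,"y":0,"z":0,"wx":0,"wy":0,"wz":0}]' | grep force
python3 go.py 83 60 0.139 1.78
```

```text
wrist_force: [11.2, 12.5, -1.6]
grasp_force: 6.1
wrist_force: [12.2, 10.3, -1.7]
grasp_force: 6.8
clamp mm 77.0 59.7 z 0.1415 yawrel 1.764 rp [3.135e+00 1.000e-03] q6 -0.25 t 21.8833 F [12.2 10.3 -1.7] g 0.353
shift mm [-0.8  5.9  2.6] wz units [ 0.08075059  0.00945558 -0.18699793]
```

```bash
python3 -m creep '[{"x":0,"y":-0.0015,"z":0,"wx":0,"wy":0,"wz":0},{"x":0,"y":0,"z":0,"wx":0,"wy":0,"wz":0}]' | grep force
python3 go.py 83 60 0.139 1.78
python3 - <<'E'
from h import *; from fit import tocl
d=cap('scene'); cv2.imwrite('pics/s6.png',cv2.resize(d['image'][170:260,240:340],None,fx=6.5,fy=6.5,interpolation=2))
E
```

```text
wrist_force: [17.1, 13.5, -4.5]
grasp_force: 9.8
clamp mm 76.6 59.5 z 0.1417 yawrel 1.763 rp [3.132e+00 1.000e-03] q6 -0.25 t 22.05 F [17.1 13.5 -4.5] g 0.349
shift mm [-0.7  6.3  2.8] wz units [ 0.10511989  0.01095433 -0.18961022]
```

View pics/s6.png

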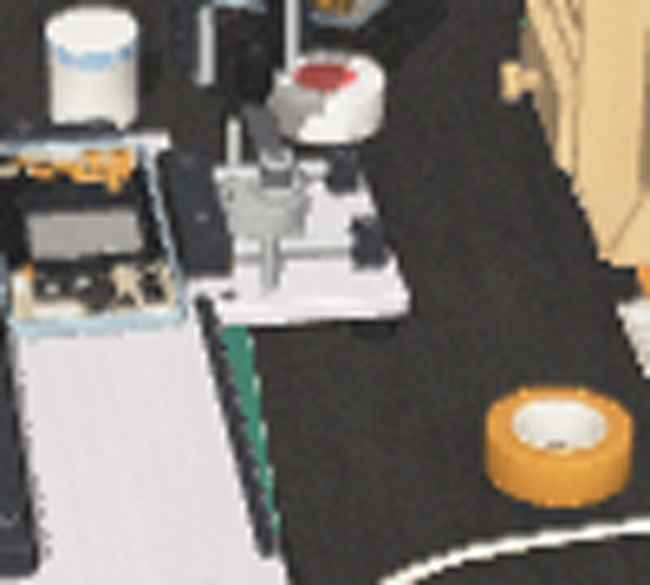

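The jaw (195, 215) is up against the phone, the lever points away to the left, and the knob sits between the fingers at (255, 70). The rise in force says it is at the stop. Coming clear, then checking the knob's angle.

```bash
python3 -m creep '[{"x":-0.001,"y":0.008,"z":0,"wx":0,"wy":0,"wz":0},{"x":0,"y":0,"z":-0.02,"wx":0,"wy":0,"wz":0},{"x":0,"y":0,"z":-0.03,"wx":0,"wy":0,"wz":0},{"x":0,"y":0,"z":-0.035,"wx":0,"wy":0,"wz":0},{"x":0,"y":0,"z":-0.035,"wx":0,"wy":0,"wz":0}]' | grep force
python3 -m creep '[{"x":0.03,"y":0,"z":-0.01,"wx":0,"wy":0,"wz":0},{"x":0.03,"y":0,"z":-0.01,"wx":0,"wy":0,"wz":0},{"x":0.03,"y":0,"z":0,"wx":0,"wy":0,"wz":0},{"x":0,"y":0,"z":0,"wx":0,"wy":0,"wz":0},{"x":0,"y":0,"z":0,"wx":0,"wy":0,"wz":0}]' | grep force
python3 - <<'E'
from corr import *; from fit import tocl
q=np.load('q.npy')
d=cap('scene'); a=d['image'][170:260,240:340]
d2=cap('wrist')['image']
out=np.zeros((420,800,3),np.uint8); out[:360,:400]=cv2.resize(a,(400,360),interpolation=2); out[:300,400:]=cv2.resize(d2,(400,300)); cv2.imwrite('pics/f.png',out)
P=pts(d).reshape(-1,3); c=tocl(P,q); z=P[:,2]*1e3
k=(z>68)&(z<90)&(c[:,0]>50)&(c[:,0]<140)&(c[:,1]>30)&(c[:,1]<80); print(k.sum(),np.median(c[k],0))
E
python3 go.py
```

```text
wrist_force: [0.9, 0.1, -0.5]
grasp_force: 0.0
wrist_force: [0.6, 0.6, -0.2]
grasp_force: 0.0
43 [83.99306452 55.90019819]
clamp mm 63.8 147.5 z 0.2802 yawrel 1.764 rp [3.141 0.   ] q6 -0.09 t 23.0333 F [ 0.2 -0.4  0.2] g 0.35
```

View pics/f.png

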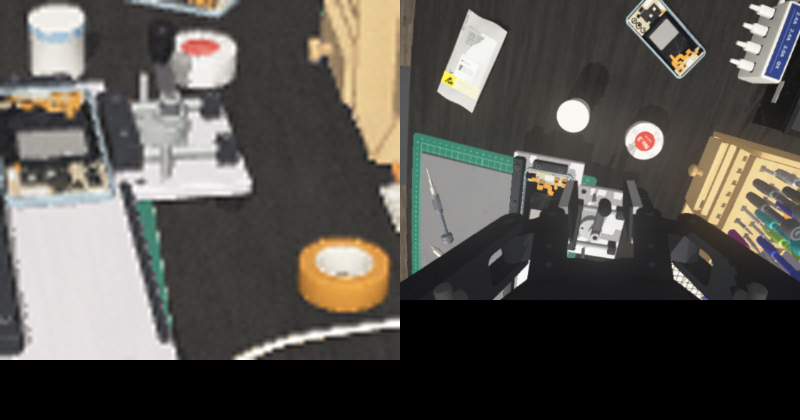

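The knob measures (84, 56) mm, so the lever is at about 0 rad. The jaw is on the phone, the phone is at the stop, and the gripper is clear. Handing in.

```bash
python3 -c "
from cell import robot
print(robot.finish_job())"
```

```text
the job is handed in; nothing more can be done
None
```

I handed the job in at about 23 s. The phone is against the end stop, the jaw is pressed onto it with the cam lever back at its high-point stop, and the gripper is clear; the judge's result was not shown, and I did not measure the clamping force directly.

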